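# Load the dye carrier in the order of the samples

## Task

Move the four dye bottles from the wooden bench rack into the pockets of the metal carrier, keeping their order as counted from the red ends: the bottle nearest the red block on the bench rack goes into the carrier pocket nearest the carrier's red block, the next one into the next pocket, and so on. Keep the bottles upright all the time and stand each one fully down in its pocket; leave the jar, hammer and spool where they are.

Things in the scene. Friction and masses are not known exactly. Their poses are not given: they have to be found in the camera images.
- bottle_blue: loose dye bottle: round ivory body 40 mm in diameter and 50 mm tall with a thin blue band near its foot, and above it a blue shoulder and cone nozzle narrowing to a 10 mm tip, 85 mm tall in all, about 90 g. Origin: centre of its underside, z up. At the start it stands upright in a pocket of the bench rack, directly in front (-x side) of the swatch of its own colour.
- bottle_green: loose dye bottle: round ivory body 40 mm in diameter and 50 mm tall with a thin green band near its foot, and above it a green shoulder and cone nozzle narrowing to a 10 mm tip, 85 mm tall in all, about 90 g. Origin: centre of its underside, z up. At the start it stands upright in a pocket of the bench rack, directly in front (-x side) of the swatch of its own colour.
- bottle_yellow: loose dye bottle: round ivory body 40 mm in diameter and 50 mm tall with a thin yellow band near its foot, and above it a yellow shoulder and cone nozzle narrowing to a 10 mm tip, 85 mm tall in all, about 90 g. Origin: centre of its underside, z up. At the start it stands upright in a pocket of the bench rack, directly in front (-x side) of the swatch of its own colour.
- bottle_black: loose dye bottle: round ivory body 40 mm in diameter and 50 mm tall with a thin black band near its foot, and above it a black shoulder and cone nozzle narrowing to a 10 mm tip, 85 mm tall in all, about 90 g. Origin: centre of its underside, z up. At the start it stands upright in a pocket of the bench rack, directly in front (-x side) of the swatch of its own colour.
- swatch_blue: blue leather sample, a flat 26 x 46 x 4 mm plate fixed on top of the wooden bench rack behind one pocket; it stays there. Origin: centre of its underside, 18 mm above the bench; its x axis points away from the pocket, so the pocket's centre is 54 mm along the swatch's -x; its y axis runs along the row.
- swatch_green: green leather sample, a flat 26 x 46 x 4 mm plate fixed on top of the wooden bench rack behind one pocket; it stays there. Origin: centre of its underside, 18 mm above the bench; its x axis points away from the pocket, so the pocket's centre is 54 mm along the swatch's -x; its y axis runs along the row.
- swatch_yellow: yellow leather sample, a flat 26 x 46 x 4 mm plate fixed on top of the wooden bench rack behind one pocket; it stays there. Origin: centre of its underside, 18 mm above the bench; its x axis points away from the pocket, so the pocket's centre is 54 mm along the swatch's -x; its y axis runs along the row.
- swatch_black: black leather sample, a flat 26 x 46 x 4 mm plate fixed on top of the wooden bench rack behind one pocket; it stays there. Origin: centre of its underside, 18 mm above the bench; its x axis points away from the pocket, so the pocket's centre is 54 mm along the swatch's -x; its y axis runs along the row.
- red_block: red block, 115 x 18 x 24 mm, fixed on either end of the wooden bench rack (board 115 x 320 x 18 mm, four round pockets 58 mm wide, 10 mm deep, 70 mm apart); the other end has a plain wooden block. Marks the rack's red end. Origin: centre of its underside, 18 mm above the bench; the swatches lie about 58, 120, 188, 257 mm from it horizontally, the nearest is place one.
- carrier: fixed grey metal tray (the carrier) 90 x 320 x 18 mm, empty at the start. Origin: centre of its underside, on the bench; y along the row, z up. Four round pockets 58 mm wide, 10 mm deep (floor at z = 8 mm), centres at x = 0, y = -105, -35, 35, 105 mm. End blocks 18 mm thick at y = -149 (red: the red end) and +149 mm (bare), tops at z = 42 mm.
- glue_jar: bystander: amber jar with a steel lid, 66 mm wide, 80 mm tall, loose on the bench beyond the racks; leave alone. Origin: centre of its underside.
- hammer: bystander: hammer lying loose on the bench beyond the racks; leave alone. Origin: under it, on the bench; handle to its -x.
- thread_spool: bystander: terracotta-coloured spool, 50 mm wide, 50 mm tall, loose on the bench beyond the racks; leave alone. Origin: centre of its underside.
There are look-alikes about, which are no part of the job. What is shaped like the bottle_green but pink is not meant. What is shaped like the bottle_yellow but pink is not meant.

How it is judged:
By the outcome, as a careful person would: the job done as asked, in the order asked, and still so for the second after the job is handed in, with the robot touching nothing.
It also fails if it takes over 99 s, if anything falls off the work surface, if the arm or the gripper's body presses on something with over 40 N, if the wrist force passes 120 N, or if a joint passes its speed limit or range.

## Robot

A 7-joint arm with a two-finger parallel gripper is mounted at the origin on the work surface. World frame = base frame: x ahead of the robot, y to its left, z up, the work surface at z = 0. Lengths are in m, angles in rad, forces in N, time in s.
With the tool pointing down it reaches from about 0.4 to 0.85 m from the base axis. Payload 10.4 kg.
Tool frame: the origin (TCP) lies on the centre line of the jaws, within the pads' length; the fingertips stand 19 mm ahead of it and the grasp point (between the pads) is the TCP (bot.nose_length is the distance from the TCP to the fingertips, in m); z points along the fingers, y is the line along which they close (so a half turn about z gives the same grasp; the last joint's range is limited). The gripper opens to 87 mm and grips with 3 to 60 N. Pads are 19 mm wide; open, the fingers measure 117 mm over their backs; the gripper's body (75 mm by 190 mm) begins 51 mm behind the grasp point.
Start: joints at [1.111, 0.332, -0.065, 1.46, 0.022, 1.35, -0.088], TCP at [0.264, -0.566, 0.242] pointing down, gripper open.
Joint ranges: [-2.6, 2.6], [-0.5, 2.12], [-1.47, 1.34], [0.16, 2.42], [-1.27, 4.41], [0.06, 2.06], [-2.6, 2.6]. Speed limits (rad/s): [2.22, 2.22, 2.79, 2.79, 3.14, 3.14, 3.14].

## Interface

Orientations are given as [roll, pitch, yaw] about the fixed x, y, z axes, in that order (R = Rz(yaw) Ry(pitch) Rx(roll)).
In Python, from plant import telemetry, read_camera, ticket, bot gives the robot as it stands.
- The arm moves only by the tool arm_command, never from a script. Its argument "increments" is text: rows parted by semicolons, each of 5 numbers parted by spaces: the closure, from 0 (fully open) to 1 (shut), then the shift along the tool's x, y, z in mm, then the turn about the tool's z in rad. In form: jaw dx dy dz twist; .... A call has 1 to 20 rows; each row shifts and turns the commanded pose from where the row before left it, along the tool's axes as they then stand; what a row does not reach is not made up. A row lasts 1/8 s, in which the tool goes at most 62.5 mm and 10.7 degrees, less where a joint would pass 70% of its speed; a pose out of reach is approached as far as the arm can. A call with a gripper value outside its range is refused whole. The fingers move at their own pace and stop on an object; the grip force is fixed at half the most. Time passes only in rows, so rows that do not move let the fingers close. It gives the time, the measured TCP pose, the force, the opening and the grip force at its end, in the units of the state.
- telemetry.get_state(): the state, without advancing time (a new reading comes with each control period).
- read_camera(name): name is "side" or "top" or "wrist"; returns a dict with "color" (400x640x3 uint8, red, green, blue), "camera_matrix" (3x3 intrinsics, pixels), "position" and "orientation" of the camera in the world; the wrist camera has in their place "mount" (4x4, takes a point from camera to tool coordinates, whose origin is the TCP and whose axes are the flange's). Camera axes: x right, y up, looking along -z (the intrinsics and any distortion apply to the point x, -y, -z); pixel columns grow to the right and rows downward; lengths in m; the calibration is good to about 2 mm. A picture is of the moment at which its call begins: read the wrist's pose just before it. There is no depth.
- ticket.job_done(): hands the job in; it is judged then, once.
The state is a dict: "clock": time; "qpos": joint angles; "joint_velocities": joint speeds; "tau": joint torques, N m; "ee_pos": TCP position; "tool_rot": TCP orientation; "wrist_force": force on the tool from outside, world axes, zero at the start; "moment": the same for the moment, N m; "width": finger opening in m; "grasp_force": force on a finger pad.
Only numpy, scipy, OpenCV 4.12 (cv2) and the standard library are available. Lean on these libraries where they do the work, as an engineer would, in place of code of your own. Each camera call takes 0.05 s, during which the arm holds its last target. There are 200 camera calls.

## Working session

There is one attempt and no reset: what is moved stays moved. The work goes in short steps, Python scripts to look and compute and a tool call to move; the robot and the scene stay as the last step left them, time stands still between calls to the robot, and variables do not carry over. Pictures are saved under pics/ and viewed, at most 14 in all, crops included, and the job is handed in when it is done.

Besides the shell and the picture viewer there is one more tool, called after "Emit:" in YAML: its name, and indented under it one key for each argument. arm_command: Moves the arm, as the interface text tells. Its arguments: {"type":"object","properties":{"increments":{"type":"string"}},"required":["increments"]}

```bash
mkdir -p pics; cat > h.py <<'E'
import sys,os
import numpy as np,cv2,pickle
from plant import telemetry, read_camera, ticket, bot
def snap(n,f):
    s=telemetry.get_state(); d=read_camera(n); cv2.imwrite(f'pics/{f}.png',d['color'][:,:,::-1])
    pickle.dump((s,d),open(f'pics/{f}.pkl','wb')); return s,d
E
python3 - <<'E'
from h import *
for n in ('top','side'):
    s,d=snap(n,n+'0'); print({k:v for k,v in d.items() if k!='color'})
print(s)
E
```

```text
{'camera_matrix': array([[435.3080185 ,   0.        , 322.57590646],
       [  0.        , 435.3080185 , 194.16633564],
       [  0.        ,   0.        ,   1.        ]]), 'position': array([ 0.46781354, -0.01609429,  0.98294611]), 'orientation': array([ 0.16616982,  0.00886133, -1.5966359 ])}
{'camera_matrix': array([[471.18613406,   0.        , 325.54838203],
       [  0.        , 471.18613406, 196.44139696],
       [  0.        ,   0.        ,   1.        ]]), 'position': array([0.34236161, 0.78965622, 0.74691913]), 'orientation': array([ 8.76971006e-01, -8.96991031e-04, -2.79841818e+00])}
{'clock': 0.05, 'qpos': array([ 1.11140749,  0.33286415, -0.0646897 ,  1.4609235 ,  0.02166064,
        1.34990664, -0.08850218]), 'joint_velocities': array([ 0.00108224, -0.00246493,  0.00016682, -0.00038497,  0.00044042,
       -0.00103253, -0.00042255]), 'tau': array([ 2.02157426e-03, -6.25177860e+01,  2.48871278e-02, -3.91142893e+01,
       -6.15361612e-02,  3.67853651e-02,  2.42741062e-04]), 'ee_pos': array([ 0.26421793, -0.56601406,  0.24076725]), 'tool_rot': array([-3.14019333e+00,  1.27479830e-04,  4.36810951e-01]), 'wrist_force': array([ 1.58725945, -0.64088985, -0.17267829]), 'moment': array([-0.01757062, -0.00032112,  0.02500057]), 'grasp_force': 0.0, 'width': 0.08689783395603924}
```

View pics/top0.png

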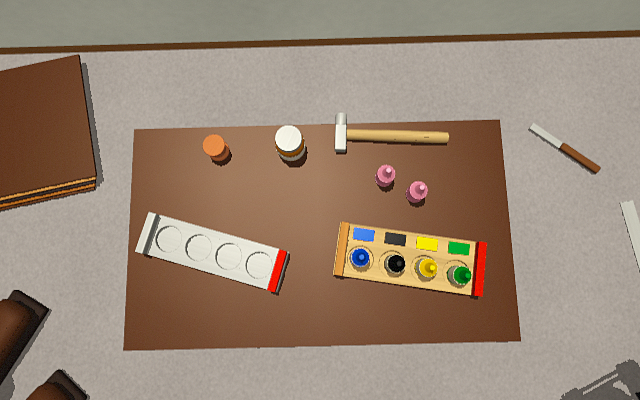

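View pics/side0.png

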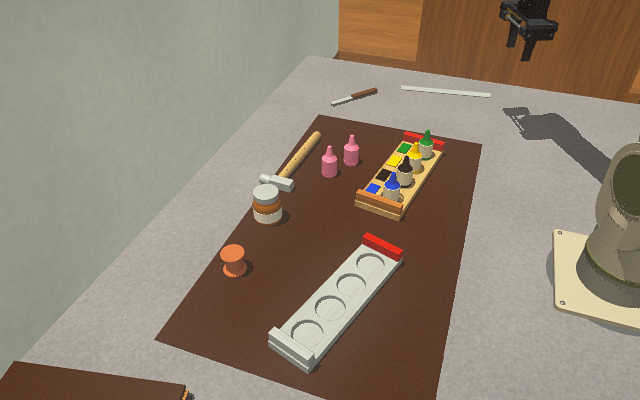

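The top view shows the bench rack with its red end at (480,268); counted from there the bottles are green (460,274), yellow (427,267), black (396,263) and blue (360,257). The carrier's red end is at (278,271), with pockets at (259,265), (229,256), (198,247) and (168,239). The pink look-alikes at (385,175) and (417,191) are not wanted. I'll enlarge both views.

```bash
python3 - <<'E'
import cv2
t=cv2.imread('pics/top0.png');s=cv2.imread('pics/side0.png')
def c(i,x,y,w,h,k,n): cv2.imwrite(f'pics/{n}.png',cv2.resize(i[y:y+h,x:x+w],None,fx=k,fy=k,interpolation=cv2.INTER_CUBIC))
c(t,325,210,170,95,4.5,'cr_t'); c(t,130,205,165,95,4.5,'cr_c'); c(s,350,125,100,100,6,'cr_s'); c(s,260,225,150,150,4,'cr_sc')
E
```

```text
(no output)
```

View pics/cr_t.png

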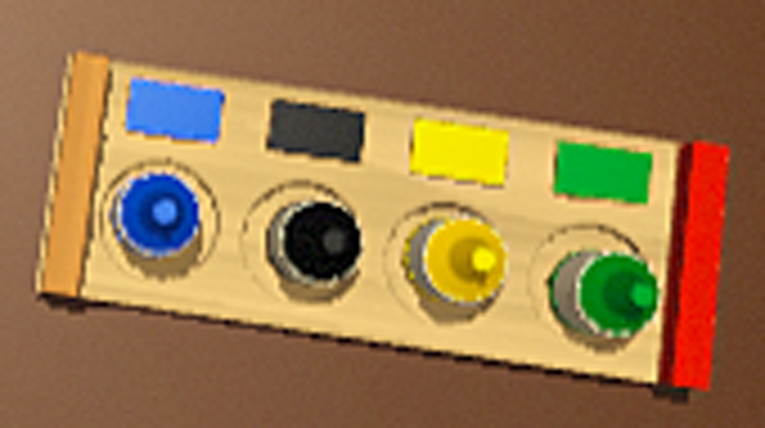

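View pics/cr_c.png

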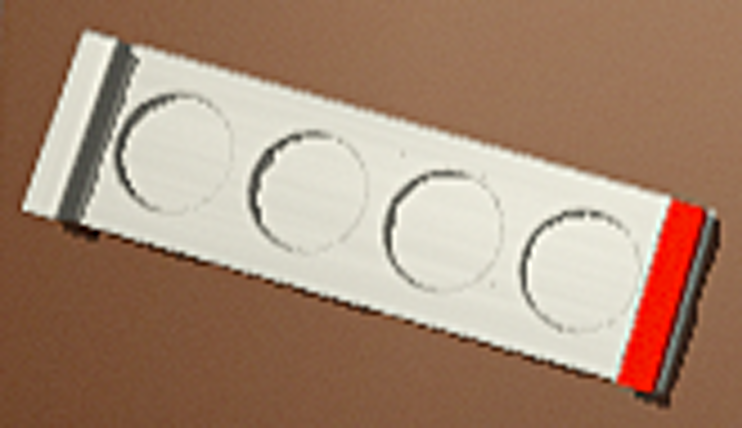

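View pics/cr_s.png

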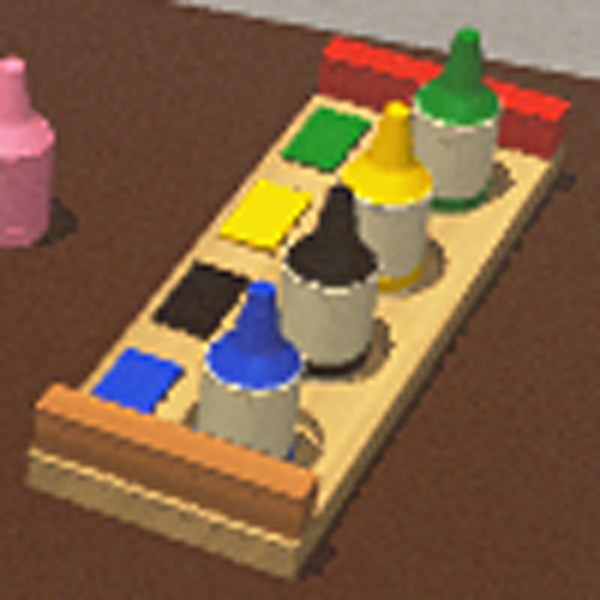

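View pics/cr_sc.png

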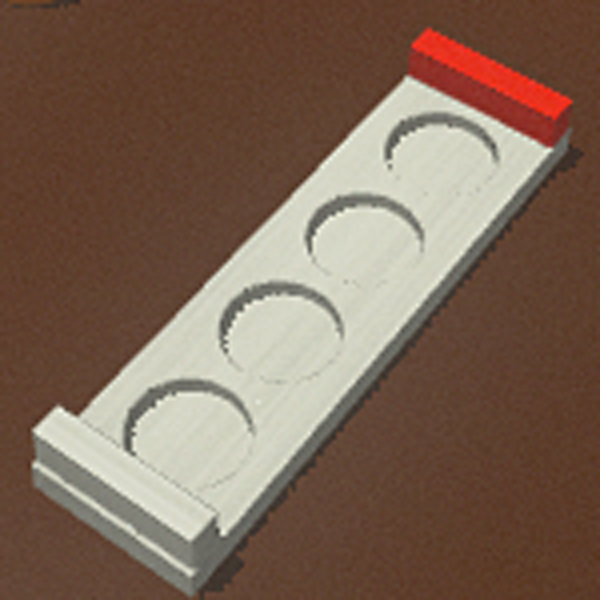

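The rack crop shows four bottles with tips at crop (642,295) green, (484,260) yellow, (334,239) black and (165,212) blue. The green bottle stands by the red block. The carrier crop shows pocket rims at (581,271), (443,231), (309,192) and (174,153). I read the same features in the side crops and triangulate them.

```bash
python3 - <<'E'
from h import *
from scipy.spatial.transform import Rotation as R
T=pickle.load(open('pics/top0.pkl','rb'))[1];S=pickle.load(open('pics/side0.pkl','rb'))[1]
def ray(d,u,v,x0,y0,k):
    p=np.array([x0+(u+.5)/k-.5,y0+(v+.5)/k-.5,1]); c=np.linalg.solve(d['camera_matrix'],p); c=c*[1,-1,-1]
    r=R.from_euler('xyz',d['orientation']).apply(c); return d['position'],r/np.linalg.norm(r)
def tri(a,b):
    A=0;B=0;P=[]
    for o,r in (a,b): M=np.eye(3)-np.outer(r,r);A=A+M;B=B+M@o
    x=np.linalg.solve(A,B); return x,max(np.linalg.norm(np.cross(x-o,r)) for o,r in(a,b))*1e3
ct=(325,210,4.5);cc=(130,205,4.5);cs=(350,125,6);csc=(260,225,4)
def at(a,z): o,r=a; return (o+r*(z-o[2])/r[2])[:2].round(4)
sets={'tip':(ct,cs,[(642,295),(484,260),(334,239),(165,212)],[(468,33),(398,106),(341,190),(261,287)],.093),
'swatch':(ct,cs,[(603,171),(459,152),(317,131),(176,110)],[(326,138),(265,214),(201,298),(137,382)],.022),
'pocket':(cc,csc,[(581,271),(443,231),(309,192),(174,153)],[(442,156),(364,239),(282,332),(190,434)],.018)}
res={}
for n,(a,b,A,B,z) in sets.items():
    for p,q in zip(A,B):
        r1=ray(T,*p,*a);r2=ray(S,*q,*b);x,e=tri(r1,r2); res.setdefault(n,[]).append(x)
        print(n,x.round(4),'miss mm %.1f'%e,'top@z',at(r1,z),'side@z',at(r2,z))
for n,P in res.items():
    P=np.array(P); d=P[3]-P[0]; print(n,'row yaw',np.arctan2(d[1],d[0]),np.linalg.norm(np.diff(P,axis=0),axis=1))
E
```

```text
tip [ 0.4457 -0.2979  0.0922] miss mm 1.0 top@z [ 0.4447 -0.2978] side@z [ 0.4466 -0.2962]
tip [ 0.4629 -0.2284  0.0934] miss mm 1.0 top@z [ 0.4619 -0.2286] side@z [ 0.4639 -0.2287]
tip [ 0.4733 -0.1624  0.0914] miss mm 0.4 top@z [ 0.4729 -0.1622] side@z [ 0.4734 -0.16  ]
tip [ 0.4878 -0.0869  0.0919] miss mm 1.0 top@z [ 0.4868 -0.087 ] side@z [ 0.4886 -0.0854]
swatch [ 0.5031 -0.3071  0.0185] miss mm 0.5 top@z [ 0.5025 -0.3061] side@z [ 0.5029 -0.3018]
swatch [ 0.5148 -0.2373  0.0195] miss mm 1.1 top@z [ 0.5135 -0.2369] side@z [ 0.5153 -0.2336]
swatch [ 0.5266 -0.1688  0.0185] miss mm 0.9 top@z [ 0.5256 -0.1684] side@z [ 0.5266 -0.1641]
swatch [ 0.5374 -0.1001  0.0217] miss mm 0.2 top@z [ 0.5376 -0.1   ] side@z [ 0.5372 -0.0998]
pocket [0.4773 0.133  0.0131] miss mm 0.5 top@z [0.4767 0.1322] side@z [0.4769 0.1375]
pocket [0.4986 0.2006 0.0146] miss mm 0.7 top@z [0.4978 0.1997] side@z [0.4985 0.2033]
pocket [0.5189 0.267  0.014 ] miss mm 0.3 top@z [0.5184 0.2657] side@z [0.5182 0.2698]
pocket [0.5396 0.3341 0.0144] miss mm 0.1 top@z [0.5393 0.3328] side@z [0.5387 0.3364]
tip row yaw 1.3737099833094957 [0.0715998  0.06684235 0.07682486]
swatch row yaw 1.4066220880787506 [0.07076144 0.06953144 0.06961509]
pocket row yaw 1.2701825832747562 [0.07082161 0.0694543  0.07027101]
```

The choice is clear: the four bottles stand in the rack in front of swatches of their own colour. The pink pair is out. Heights match: tips about 92 mm (93 expected), swatch tops about 20 mm, rims about 14 mm (18 expected). Yaw goal is 1.407 at the rack and 1.270 at the carrier.

Emit:
arm_command:
  increments: "0 0 0 0 -0.16;0 0 0 0 -0.16;0 0 0 0 -0.16;0 0 0 0 -0.16;0 0 0 0 -0.16;0 0 0 0 -0.17;0 37 17 0 0;0 37 17 0 0;0 37 17 0 0;0 37 17 0 0;0 37 17 0 0;0 37 17 0 0;0 37 17 0 0;0 36 17 0 0;0 0 0 0 0"

```text
clock: 1.98
ee_pos: [0.4486, -0.2942, 0.2414]
tool_rot: [3.141, -0.001, 1.412]
wrist_force: [-0.3, 0.2, -0.3]
width: 0.0869
grasp_force: 0.0
```

```bash
cat > go.py <<'E'
from h import *
G={'g':(.4455,-.297,1.407),'y':(.463,-.2285,1.407),'k':(.4732,-.162,1.407),'b':(.4878,-.0865,1.407),
'1':(.477,.1335,1.27),'2':(.4983,.2006,1.27),'3':(.5187,.267,1.27),'4':(.5393,.3341,1.27)}
def step(name):
    s=telemetry.get_state();x,y,w=G[name];e=s['ee_pos'];yw=s['tool_rot'][2]
    d=np.array([x-e[0],y-e[1]])*1e3
    for lab,a in(('cur',yw),('final',w)):
        print(name,lab,'dx %.1f dy %.1f'%(d@[np.cos(a),np.sin(a)],d@[np.sin(a),-np.cos(a)]),'twist %.3f'%(yw-w),'z %.4f'%e[2],'w %.4f'%s['width'],'t %.2f'%s['clock'],s['wrist_force'].round(1))
if __name__=='__main__':
    for n in sys.argv[1]: step(n)
E
python3 - <<'E'
from go import *
step('g')
s,d=snap('wrist','w1'); print(s['tool_rot'],s['qpos'].round(2),d['mount'],d['camera_matrix'])
E
```

```text
g cur dx -3.3 dy -2.6 twist 0.005 z 0.2414 w 0.0869 t 1.98 [-0.3  0.2 -0.3]
g final dx -3.3 dy -2.6 twist 0.005 z 0.2414 w 0.0869 t 1.98 [-0.3  0.2 -0.3]
[ 3.14135298e+00 -1.07863875e-03  1.41242251e+00] [ 0.87  0.16 -0.41  1.68  0.07  1.31  0.28] [[-7.84368958e-04  9.68986616e-01  2.47111965e-01  6.75744715e-02]
 [ 9.99999429e-01  5.80788959e-04  8.96726240e-04 -5.33958235e-04]
 [ 7.25395823e-04  2.47112527e-01 -9.68986518e-01 -1.44134888e-01]
 [ 0.00000000e+00  0.00000000e+00  0.00000000e+00  1.00000000e+00]] [[315.5518732    0.         315.78202639]
 [  0.         315.5518732  191.46940412]
 [  0.           0.           1.        ]]
```

View pics/w1.png

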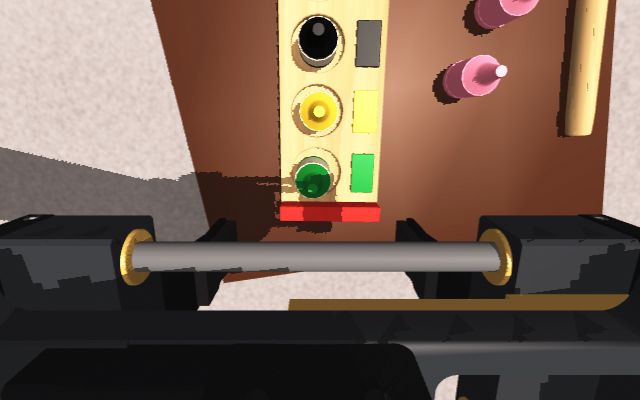

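The wrist view shows green at (315,184) right below the jaws, with yellow (319,111) and black (318,30) further along the row. By ray, green's tip lies within 3 mm of the triangulated point. Descending.

Emit:
arm_command:
  increments: "0 -2 -2 0 0;0 0 0 40 0;0 0 0 40 0;0 0 0 40 0;0 0 0 40 0;0 0 0 20 0;0 0 0 13 0;0 0 0 0 0;0 0 0 0 0"

```text
clock: 3.15
ee_pos: [0.4449, -0.2998, 0.0495]
tool_rot: [3.14, 0.001, 1.406]
wrist_force: [0.5, -0.5, -0.2]
width: 0.0871
grasp_force: 0.0
```

Emit:
arm_command:
  increments: "0 4 0 2 0;1 0 0 0 0;1 0 0 0 0;1 0 0 0 0;1 0 0 0 0;1 0 0 0 0;1 0 0 0 0"

```text
clock: 4.03
ee_pos: [0.4451, -0.2952, 0.0466]
tool_rot: [3.141, 0.0, 1.407]
wrist_force: [0.2, -1.2, -1.2]
width: 0.039
grasp_force: 30.0
```

```bash
python3 go.py g1
```

```text
g cur dx -1.7 dy 0.6 twist -0.000 z 0.0466 w 0.0390 t 4.03 [ 0.2 -1.2 -1.2]
g final dx -1.7 dy 0.6 twist -0.000 z 0.0466 w 0.0390 t 4.03 [ 0.2 -1.2 -1.2]
1 cur dx 428.2 dy -38.6 twist 0.137 z 0.0466 w 0.0390 t 4.03 [ 0.2 -1.2 -1.2]
1 final dx 418.9 dy -96.6 twist 0.137 z 0.0466 w 0.0390 t 4.03 [ 0.2 -1.2 -1.2]
```

Grip holds: 39 mm wide at 30 N. Lift and carry.

Emit:
arm_command:
  increments: "1 0 0 -20 0;1 0 0 -35 0;1 0 0 -35 0;1 0 0 -30 0;1 15 -1 0 0;1 35 -3 0 0;1 40 -4 0 0;1 40 -4 0 0;1 40 -4 0 0;1 40 -4 0 0;1 40 -4 0 0;1 40 -4 0 0;1 40 -3 0 0;1 40 -3 0 0;1 35 -3 0 0;1 23 -2 0 0;1 0 0 0 0.07;1 0 0 0 0.067;1 0 0 0 0;1 0 0 0 0"

```text
clock: 6.52
ee_pos: [0.476, 0.1336, 0.166]
tool_rot: [-3.141, 0.0, 1.272]
wrist_force: [-0.0, -0.1, -0.8]
width: 0.0394
grasp_force: 30.0
```

```bash
python3 - <<'E'
from go import *
step('1')
snap('wrist','w2');snap('side','s2')
a=cv2.imread('pics/w2.png');b=cv2.imread('pics/s2.png')[150:350,240:500]
cv2.imwrite('pics/m2.png',np.hstack([cv2.resize(a,(480,300)),cv2.resize(b,(320,246))[:300] if 0 else cv2.copyMakeBorder(cv2.resize(b,(320,246)),0,54,0,0,0)]))
E
```

```text
1 cur dx 0.2 dy 1.0 twist 0.002 z 0.1660 w 0.0394 t 6.53 [-0.  -0.1 -0.8]
1 final dx 0.2 dy 1.0 twist 0.002 z 0.1660 w 0.0394 t 6.53 [-0.  -0.1 -0.8]
```

View pics/m2.png

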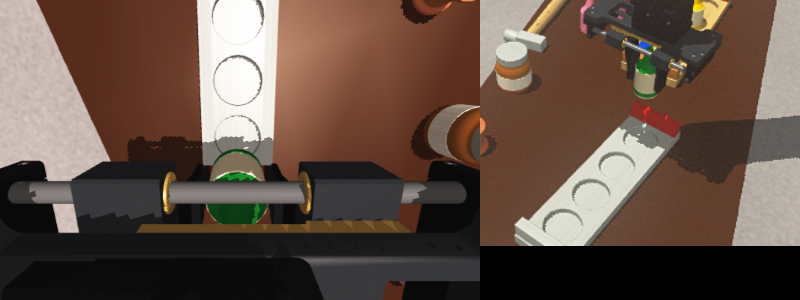

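The wrist view shows green at (238,185) in line with the column of pockets (238,135), (238,80) and (237,15), which are pockets 2 to 4, so pocket 1 is under it. The side view shows the bottle upright above the red end. Lowering.

Emit:
arm_command:
  increments: "1 0 1 35 0;1 0 0 35 0;1 0 0 25 0;1 0 0 14 0;1 0 0 6 0;1 0 0 3 0;1 0 0 1 0;1 0 0 0 0;1 0 0 0 0"

```text
clock: 7.75
ee_pos: [0.4777, 0.1332, 0.0479]
tool_rot: [3.141, -0.0, 1.27]
wrist_force: [0.2, -0.2, -1.3]
width: 0.039
grasp_force: 30.0
```

Emit:
arm_command:
  increments: "1 0 0 1 0;1 0 0 0.5 0;1 0 0 0 0;0 0 0 0 0;0 0 0 0 0;0 0 0 0 0;0 0 0 0 0;0 0 0 -20 0;0 0 0 -40 0;0 0 0 -50 0;0 0 0 -40 0;0 0 0 0 0;0 0 0 0 0"

```text
clock: 9.38
ee_pos: [0.4772, 0.1329, 0.1954]
tool_rot: [-3.141, 0.001, 1.27]
wrist_force: [0.2, -0.1, 0.2]
width: 0.0873
grasp_force: 0.0
```

```bash
python3 go.py 1y
```

```text
1 cur dx 0.6 dy -0.3 twist -0.000 z 0.1954 w 0.0873 t 9.38 [ 0.2 -0.1  0.2]
1 final dx 0.6 dy -0.3 twist -0.000 z 0.1954 w 0.0873 t 9.38 [ 0.2 -0.1  0.2]
y cur dx -349.3 dy 93.7 twist -0.137 z 0.1954 w 0.0873 t 9.38 [ 0.2 -0.1  0.2]
y final dx -358.8 dy 45.0 twist -0.137 z 0.1954 w 0.0873 t 9.38 [ 0.2 -0.1  0.2]
```

Emit:
arm_command:
  increments: "0 0 0 0 -0.07;0 0 0 0 -0.067;0 -20 3 0 0;0 -40 5 0 0;0 -45 5 0 0;0 -45 6 0 0;0 -45 6 0 0;0 -45 6 0 0;0 -45 5 0 0;0 -40 5 0 0;0 -34 4 0 0;0 0 0 0 0;0 0 0 0 0;0 0 0 20 0;0 0 0 40 0;0 0 0 40 0;0 0 0 30 0;0 0 0 16 0;0 0 0 0 0;0 0 0 0 0"

```text
clock: 11.88
ee_pos: [0.4641, -0.2284, 0.0512]
tool_rot: [3.14, 0.001, 1.407]
wrist_force: [-0.6, 0.1, 0.4]
width: 0.0872
grasp_force: 0.0
```

```bash
python3 go.py y
```

```text
y cur dx -0.2 dy -1.1 twist 0.000 z 0.0512 w 0.0872 t 11.88 [-0.6  0.1  0.4]
y final dx -0.2 dy -1.1 twist 0.000 z 0.0512 w 0.0872 t 11.88 [-0.6  0.1  0.4]
```

Emit:
arm_command:
  increments: "0 0 -1 4 0;1 0 0 0 0;1 0 0 0 0;1 0 0 0 0;1 0 0 0 0;1 0 0 0 0;1 0 0 0 0"

```text
clock: 12.75
ee_pos: [0.4623, -0.2282, 0.0461]
tool_rot: [3.142, 0.0, 1.407]
wrist_force: [-0.7, -0.1, 0.1]
width: 0.0392
grasp_force: 30.0
```

```bash
python3 go.py y2
```

```text
y cur dx -0.2 dy 0.8 twist -0.000 z 0.0461 w 0.0392 t 12.75 [-0.7 -0.1  0.1]
y final dx -0.2 dy 0.8 twist -0.000 z 0.0461 w 0.0392 t 12.75 [-0.7 -0.1  0.1]
2 cur dx 428.9 dy -34.4 twist 0.137 z 0.0461 w 0.0392 t 12.75 [-0.7 -0.1  0.1]
2 final dx 420.2 dy -92.6 twist 0.137 z 0.0461 w 0.0392 t 12.75 [-0.7 -0.1  0.1]
```

Emit:
arm_command:
  increments: "1 0 0 -20 0;1 0 0 -35 0;1 0 0 -35 0;1 0 0 -30 0;1 15 -1 0 0;1 35 -3 0 0;1 40 -3 0 0;1 40 -3 0 0;1 40 -4 0 0;1 40 -3 0 0;1 40 -3 0 0;1 40 -4 0 0;1 40 -3 0 0;1 40 -3 0 0;1 35 -3 0 0;1 24 -1 0 0;1 0 0 0 0.07;1 0 0 0 0.067;1 0 0 0 0;1 0 0 0 0"

```text
clock: 15.25
ee_pos: [0.4983, 0.2007, 0.1655]
tool_rot: [-3.141, 0.001, 1.272]
wrist_force: [0.2, 0.1, -1.2]
width: 0.0393
grasp_force: 30.0
```

```bash
python3 go.py 2
```

```text
2 cur dx -0.1 dy 0.0 twist 0.002 z 0.1655 w 0.0393 t 15.25 [ 0.2  0.1 -1.2]
2 final dx -0.1 dy 0.0 twist 0.002 z 0.1655 w 0.0393 t 15.25 [ 0.2  0.1 -1.2]
```

Same lowering; the grasp height was 46.1 mm.

Emit:
arm_command:
  increments: "1 0 0 35 0;1 0 0 35 0;1 0 0 25 0;1 0 0 14 0;1 0 0 6 0;1 0 0 3 0;1 0 0 1 0;1 0 0 0 0;1 0 0 0 0"

```text
clock: 16.38
ee_pos: [0.499, 0.2006, 0.0474]
tool_rot: [3.141, -0.0, 1.27]
wrist_force: [-0.7, 0.3, -1.5]
width: 0.0394
grasp_force: 30.0
```

Emit:
arm_command:
  increments: "1 0 0 1 0;1 0 0 0.5 0;1 0 0 0 0;0 0 0 0 0;0 0 0 0 0;0 0 0 0 0;0 0 0 0 0;0 0 0 -20 0;0 0 0 -40 0;0 0 0 -50 0;0 0 0 -40 0;0 0 0 0 0;0 0 0 0 0"

```text
clock: 18.0
ee_pos: [0.4985, 0.2005, 0.1958]
tool_rot: [3.141, 0.0, 1.27]
wrist_force: [0.1, 0.1, -0.6]
width: 0.0871
grasp_force: 0.0
```

```bash
python3 - <<'E'
from go import *
step('k')
snap('top','t3');i=cv2.imread('pics/t3.png')[190:310,120:500]
cv2.imwrite('pics/t3c.png',cv2.resize(i,None,fx=2.1,fy=2.1,interpolation=cv2.INTER_CUBIC))
E
```

```text
k cur dx -353.7 dy 83.2 twist -0.137 z 0.1958 w 0.0871 t 18.00 [ 0.1  0.1 -0.6]
k final dx -361.7 dy 34.1 twist -0.137 z 0.1958 w 0.0871 t 18.00 [ 0.1  0.1 -0.6]
```

View pics/t3c.png

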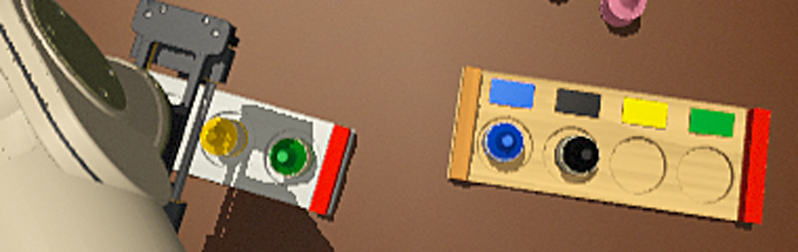

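The crop shows green (289,158) in pocket 1 next to the red block and yellow (222,138) in pocket 2, both standing. Black (580,155) and blue (505,143) are undisturbed in the rack. Next is black.

Emit:
arm_command:
  increments: "0 0 0 0 -0.07;0 0 0 0 -0.067;0 -20 2 0 0;0 -40 4 0 0;0 -45 4 0 0;0 -45 4 0 0;0 -45 4 0 0;0 -45 4 0 0;0 -45 4 0 0;0 -40 4 0 0;0 -37 4 0 0;0 0 0 0 0;0 0 0 0 0;0 0 0 20 0;0 0 0 40 0;0 0 0 40 0;0 0 0 30 0;0 0 0 17 0;0 0 0 0 0;0 0 0 0 0"

```text
clock: 20.55
ee_pos: [0.4741, -0.162, 0.0497]
tool_rot: [3.14, 0.0, 1.407]
wrist_force: [0.9, 0.3, 0.1]
width: 0.0866
grasp_force: 0.0
```

```bash
python3 go.py k
```

```text
k cur dx -0.1 dy -0.9 twist 0.000 z 0.0497 w 0.0866 t 20.55 [0.9 0.3 0.1]
k final dx -0.1 dy -0.9 twist 0.000 z 0.0497 w 0.0866 t 20.55 [0.9 0.3 0.1]
```

Emit:
arm_command:
  increments: "0 0 -1 3 0;1 0 0 0 0;1 0 0 0 0;1 0 0 0 0;1 0 0 0 0;1 0 0 0 0;1 0 0 0 0"

```text
clock: 21.42
ee_pos: [0.4722, -0.162, 0.0456]
tool_rot: [3.142, 0.0, 1.407]
wrist_force: [0.3, 1.3, 1.3]
width: 0.0395
grasp_force: 30.0
```

```bash
python3 go.py k3
```

```text
k cur dx 0.1 dy 1.0 twist -0.000 z 0.0456 w 0.0395 t 21.43 [0.3 1.3 1.3]
k final dx 0.1 dy 1.0 twist -0.000 z 0.0456 w 0.0395 t 21.43 [0.3 1.3 1.3]
3 cur dx 430.8 dy -24.2 twist 0.137 z 0.0456 w 0.0395 t 21.43 [0.3 1.3 1.3]
3 final dx 423.5 dy -82.7 twist 0.137 z 0.0456 w 0.0395 t 21.43 [0.3 1.3 1.3]
```

Emit:
arm_command:
  increments: "1 0 0 -20 0;1 0 0 -35 0;1 0 0 -35 0;1 0 0 -30 0;1 15 -1 0 0;1 35 -2 0 0;1 40 -2 0 0;1 40 -2 0 0;1 40 -3 0 0;1 40 -2 0 0;1 40 -2 0 0;1 40 -3 0 0;1 40 -2 0 0;1 40 -2 0 0;1 35 -2 0 0;1 26 -1 0 0;1 0 0 0 0.07;1 0 0 0 0.067;1 0 0 0 0;1 0 0 0 0"

```text
clock: 23.92
ee_pos: [0.5184, 0.2674, 0.1649]
tool_rot: [-3.141, 0.001, 1.272]
wrist_force: [-0.3, 0.6, -1.3]
width: 0.0394
grasp_force: 30.0
```

```bash
python3 go.py 3
```

```text
3 cur dx -0.2 dy 0.4 twist 0.002 z 0.1649 w 0.0394 t 23.93 [-0.3  0.6 -1.3]
3 final dx -0.2 dy 0.4 twist 0.002 z 0.1649 w 0.0394 t 23.93 [-0.3  0.6 -1.3]
```

Emit:
arm_command:
  increments: "1 0 0 35 0;1 0 0 35 0;1 0 0 25 0;1 0 0 14 0;1 0 0 6 0;1 0 0 3 0;1 0 0 0.5 0;1 0 0 0 0;1 0 0 0 0"

```text
clock: 25.05
ee_pos: [0.5191, 0.2673, 0.0474]
tool_rot: [3.141, -0.0, 1.27]
wrist_force: [0.3, 0.7, -1.3]
width: 0.0392
grasp_force: 30.0
```

Emit:
arm_command:
  increments: "1 0 0 1 0;1 0 0 0.5 0;1 0 0 0 0;0 0 0 0 0;0 0 0 0 0;0 0 0 0 0;0 0 0 0 0;0 0 0 -20 0;0 0 0 -40 0;0 0 0 -50 0;0 0 0 -40 0;0 0 0 0 0;0 0 0 0 0"

```text
clock: 26.68
ee_pos: [0.5187, 0.2671, 0.1958]
tool_rot: [3.141, 0.0, 1.27]
wrist_force: [0.2, -0.5, -1.0]
width: 0.087
grasp_force: 0.0
```

```bash
python3 go.py b
```

```text
b cur dx -346.8 dy 75.2 twist -0.137 z 0.1958 w 0.0870 t 26.68 [ 0.2 -0.5 -1. ]
b final dx -353.9 dy 27.1 twist -0.137 z 0.1958 w 0.0870 t 26.68 [ 0.2 -0.5 -1. ]
```

Emit:
arm_command:
  increments: "0 0 0 0 -0.07;0 0 0 0 -0.067;0 -20 1 0 0;0 -40 3 0 0;0 -45 4 0 0;0 -45 3 0 0;0 -45 4 0 0;0 -45 3 0 0;0 -45 3 0 0;0 -40 3 0 0;0 -29 3 0 0;0 0 0 0 0;0 0 0 0 0;0 0 0 20 0;0 0 0 40 0;0 0 0 40 0;0 0 0 30 0;0 0 0 17 0;0 0 0 0 0;0 0 0 0 0"

```text
clock: 29.18
ee_pos: [0.4886, -0.0863, 0.0496]
tool_rot: [3.14, 0.0, 1.407]
wrist_force: [0.0, 0.2, 0.9]
width: 0.0868
grasp_force: 0.0
```

```bash
python3 go.py b
```

```text
b cur dx -0.4 dy -0.7 twist 0.000 z 0.0496 w 0.0868 t 29.18 [0.  0.2 0.9]
b final dx -0.4 dy -0.7 twist 0.000 z 0.0496 w 0.0868 t 29.18 [0.  0.2 0.9]
```

Emit:
arm_command:
  increments: "0 0 -1 3 0;1 0 0 0 0;1 0 0 0 0;1 0 0 0 0;1 0 0 0 0;1 0 0 0 0;1 0 0 0 0"

```text
clock: 30.05
ee_pos: [0.4868, -0.0863, 0.0456]
tool_rot: [3.142, 0.0, 1.407]
wrist_force: [0.3, 0.1, 0.2]
width: 0.0393
grasp_force: 30.0
```

```bash
python3 go.py b4
```

```text
b cur dx -0.0 dy 1.0 twist -0.000 z 0.0456 w 0.0393 t 30.05 [0.3 0.1 0.2]
b final dx -0.0 dy 1.0 twist -0.000 z 0.0456 w 0.0393 t 30.05 [0.3 0.1 0.2]
4 cur dx 423.3 dy -16.8 twist 0.137 z 0.0456 w 0.0393 t 30.05 [0.3 0.1 0.2]
4 final dx 417.1 dy -74.4 twist 0.137 z 0.0456 w 0.0393 t 30.05 [0.3 0.1 0.2]
```

Emit:
arm_command:
  increments: "1 0 0 -20 0;1 0 0 -35 0;1 0 0 -35 0;1 0 0 -30 0;1 15 -1 0 0;1 35 -1 0 0;1 40 -2 0 0;1 40 -1 0 0;1 40 -2 0 0;1 40 -1 0 0;1 40 -2 0 0;1 40 -1 0 0;1 40 -2 0 0;1 40 -1 0 0;1 35 -2 0 0;1 18 -1 0 0;1 0 0 0 0.07;1 0 0 0 0.067;1 0 0 0 0;1 0 0 0 0"

```text
clock: 32.55
ee_pos: [0.539, 0.3334, 0.1652]
tool_rot: [-3.141, 0.001, 1.271]
wrist_force: [0.7, -0.6, -0.7]
width: 0.0391
grasp_force: 30.0
```

```bash
python3 go.py 4
```

```text
4 cur dx 0.8 dy 0.1 twist 0.001 z 0.1652 w 0.0391 t 32.55 [ 0.7 -0.6 -0.7]
4 final dx 0.8 dy 0.1 twist 0.001 z 0.1652 w 0.0391 t 32.55 [ 0.7 -0.6 -0.7]
```

Emit:
arm_command:
  increments: "1 0.5 0 35 0;1 0 0 35 0;1 0 0 25 0;1 0 0 14 0;1 0 0 6 0;1 0 0 3 0;1 0 0 0.5 0;1 0 0 0 0;1 0 0 0 0"

```text
clock: 33.67
ee_pos: [0.5394, 0.3343, 0.0474]
tool_rot: [3.141, -0.0, 1.27]
wrist_force: [-0.1, 0.4, -1.0]
width: 0.0391
grasp_force: 30.0
```

Release, rise, and retreat back toward the middle to clear the camera views.

Emit:
arm_command:
  increments: "1 0 0 1 0;1 0 0 0.5 0;1 0 0 0 0;0 0 0 0 0;0 0 0 0 0;0 0 0 0 0;0 0 0 0 0;0 0 0 -20 0;0 0 0 -40 0;0 0 0 -50 0;0 0 0 -40 0;0 -40 -5 0 0;0 -50 -5 0 0;0 -50 -5 0 0;0 -50 -5 0 0;0 -50 0 0 0;0 -50 0 0 0;0 -50 0 0 0;0 -40 0 0 0;0 0 0 0 0"

```text
clock: 36.17
ee_pos: [0.407, -0.0249, 0.1967]
tool_rot: [3.14, 0.001, 1.266]
wrist_force: [-0.5, 0.2, 0.0]
width: 0.0869
grasp_force: 0.0
```

```bash
python3 - <<'E'
from go import *
step('4')
snap('top','t9');snap('side','s9')
a=cv2.imread('pics/t9.png')[190:310,120:380];b=cv2.imread('pics/s9.png')[190:390,230:450]
f=lambda i,k:cv2.resize(i,None,fx=k,fy=k,interpolation=cv2.INTER_CUBIC)
a=f(a,1.5);b=f(b,1.8);h=360
a=cv2.copyMakeBorder(a,0,h-a.shape[0],0,0,0)
cv2.imwrite('pics/m9.png',np.hstack([a,b]))
E
```

```text
4 cur dx 382.2 dy 18.4 twist -0.004 z 0.1967 w 0.0869 t 36.17 [-0.5  0.2  0. ]
4 final dx 382.1 dy 20.0 twist -0.004 z 0.1967 w 0.0869 t 36.17 [-0.5  0.2  0. ]
```

View pics/m9.png

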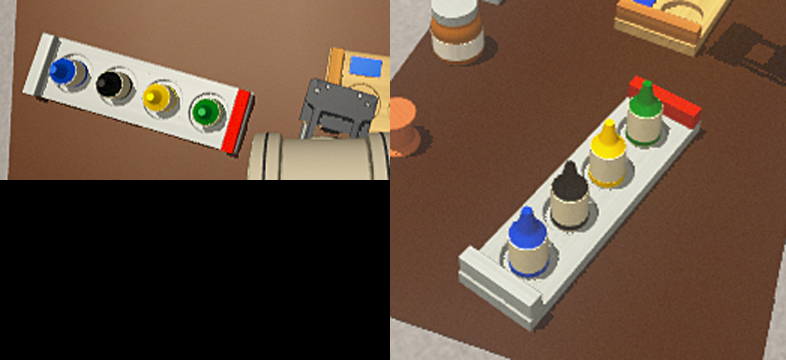

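All four stand upright in their pockets, in the order green, yellow, black, blue from the red block (side crop (646,113), (608,155), (570,197), (528,243)). The gripper touches nothing.

```bash
python3 -c "
from plant import ticket; print(ticket.job_done())"
```

```text
the job is handed in; nothing more can be done
None
```

All four bottles are upright in the carrier pockets in the order green, yellow, black, blue from the red end, and the job was handed in at about 36 s with no verdict returned.

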